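# Load the sample vial and snap the sealing lid onto a centrifuge bucket

### The arm

A 6-joint arm with a two-finger parallel gripper is mounted at the origin on a cart in front of the work surface, level with it; the furniture and walls round the work are solid. World frame = base frame: x ahead of the robot, y to its left, z up, the work surface at z = 0. Lengths are in mm, angles in rad, forces in N, time in s.
With the tool pointing down it reaches from about 300 to 775 mm from the base axis. Payload 14.6 kg.
Tool frame: the origin (TCP) lies between the finger pads; the fingertips stand 25 mm ahead of it and the grasp point (between the pads) lies 6 mm ahead of it; z points along the fingers, y is the line along which they close (so a half turn about z gives the same grasp; the last joint's range is limited). The gripper opens to 94 mm and grips with 3 to 60 N. Pads are 16 mm wide; open, the fingers measure 119 mm over their backs; the gripper's body (75 mm by 177 mm) begins 78 mm behind the grasp point.
Start: joints at [-1.413, 0.3, 1.521, -0, 1.321, -0.067], TCP at [122.595, -536.153, 230.446] pointing down, gripper open.
Joint ranges: [-3.03, 3.03], [-0.79, 2.21], [0.23, 2.52], [-1.04, 4.18], [0, 3.07], [-2.55, 2.55]. Speed limits (rad/s): [2.22, 2.22, 2.57, 3.14, 3.14, 3.14].

### API

Orientations are given as [roll, pitch, yaw] about the fixed x, y, z axes, in that order (R = Rz(yaw) Ry(pitch) Rx(roll)).
In Python, from cell import manip gives the robot as it stands. The module is installed in compiled form; this text tells all that it offers.
- The arm moves only by the tool step_arm, never from a script. Its argument "series" is one flat list of numbers, 5 for each row, row after row: the shift along the world's x, y, z in mm, then the turn about the world's z in rad, then the closure, from 0 (fully open) to 1 (shut). In form: [dx, dy, dz, spin, jaw, dx, dy, dz, spin, jaw, ...]. A call has 1 to 20 rows; each row shifts and turns the commanded pose from where the row before left it; what a row does not reach is not made up. A row lasts 1/8 s, in which the tool goes at most 62.5 mm and 10.7 degrees, less where a joint would pass 70% of its speed; a pose out of reach is approached as far as the arm can. A call is refused whole if a number of a shift passes 62.5 or a number of a turn 0.188, either way. A call with a gripper value outside its range is refused whole. The fingers move at their own pace and stop on an object; "squeeze" is the grip in N (left out, the last holds). Time passes only in rows, so rows that do not move let the fingers close. It gives the time, the measured TCP pose, the force, the opening and the grip force at its end, in the units of the state.
- manip.read_state(): the state, without advancing time (a new reading comes with each control period).
- manip.camera(name): name is "scene" or "top" or "wrist"; returns (picture, depth): 400x640x3 uint8, blue, green, red; 400x640 float32, mm along the optical axis (not along the pixel's ray), 0 where there is no reading.
- manip.camera_info(name): a dict with "fovy" (degrees; the focal length in pixels is half the picture's height over the tangent of half this angle, whatever the lens; pixels are square), "cx", "cy" (the principal point, pixels), "k1" (the pictures are not rectified: a ray, as slopes to the right and down, at radius r is drawn at 1 + k1 r^2 times it, then the intrinsics apply), "eye" and "orientation" of the camera in the world. Camera axes: x right, y down, z forward; pixel columns grow to the right and rows downward; lengths in mm; the calibration is good to about 2 mm. A picture is of the moment at which its call begins: read the wrist's pose just before it. camera_info takes no time and is no camera call; for the wrist camera it gives the pose at the moment of the call.
- manip.sign_off(): hands the job in; it is judged then, once.
The state is a dict: "clock": time; "joints": joint angles; "qd": joint speeds; "effort": joint torques, N m; "eef_pos": TCP position; "eef_rot": TCP orientation; "wrist_force": force on the tool from outside, world axes, zero at the start; "moment": the same for the moment, N m; "finger_gap": finger opening in mm; "finger_force": force on a finger pad.
Only numpy, scipy, OpenCV 4.12 (cv2) and the standard library are available. Lean on these libraries where they do the work, as an engineer would, in place of code of your own. Each camera call takes 0.05 s, during which the arm holds its last target. There are 200 camera calls.

### The job

Make the open centrifuge bucket ready to spin: take the sample vial out of the small aluminium block and seat it fully in the empty hole of the bucket's insert, then set the loose lid squarely on the bucket and press it straight down until both side clips have snapped under the rim and the lid sits flush. Press with care, never with more than about 30 N on the bucket, let go of the lid, and leave the closed bucket, the beaker and the Petri dish alone.

Things in the scene. Friction and masses are not known exactly. Their poses are not given: they have to be found in the camera images.
- bucket_rest: Black bench rest, 108 (x) x 136 (y) x 34 mm, fixed, holding the OPEN aluminium bucket; origin at the centre of its base on the bench, z up. The bucket stands centred and square in it and does not give way under the press. In the mouth a grey insert shows two holes, 20 mm either side of the centre along y; the one at -y already holds an equal vial (top 104 mm above the bench).
- mouth (a point): Centre of the open bucket's mouth, 64 (x) x 88 (y) mm, at the NOMINAL rim height, 82 mm above the bench; axes as the rest's. The real rim is up to 10 mm higher or lower, as buckets and their packing differ; this is not measured and must be felt. The rim's flange is 82 (x) x 108 (y) mm outside, 4 mm thick, overhanging the wall.
- empty_hole (a point): Mouth centre of the insert's empty hole, 50 mm above the bench (the insert's height is exact); axes as the rest's. 18 mm wide, 26 mm deep, 1.5 mm chamfer. A vial fully down has its bottom 26 mm below this point (24 mm above the bench) and its cap from 88 to 104 mm above the bench; the rim may stand at 72 to 92 mm.
- vial_mid (a point): The loose sample vial, 80 mm tall, about 16 g, at half height (40 mm above its bottom), z along it towards the cap. Clear body 14.5 mm across; white cap 18 mm across and 16 mm high, from 24 to 40 mm above this point: grip it there. It stands upright in the aluminium block, bottom 10 mm above the bench.
- vial_block: Fixed aluminium block, 46 (x) x 112 (y) x 42 (z) mm, origin at the centre of its base; three 18 mm holes in a row along y, 34 mm apart, 32 mm deep; the sample vial stands in the one at -y, the others are empty.
- lid_grip (a point): The loose lid (about 0.23 kg), at the centre of its grip fin; z up, y along the lid's long side. Fin 14 (x) x 48 (y) x 28 mm high on a clear dome: fin top 14 mm above this point, dome top 14 mm below it, the lid's underside (which meets the rim) 53 mm below it. At the start it stands on its skirt on the bench, this point 70 mm up. It fits the bucket either way round.
- lid_under (a point): Centre of the lid's flat underside; axes as the lid's. Below it a skirt, 61 (x) x 85 (y) mm, goes 17 mm down into the bucket's mouth (1.5 mm clearance a side; its lowest 10 mm taper in by 2.5 mm a side). As the lid goes down: the clips' noses meet the rim 10 mm before home; the force rises to 8 to 14 N, then falls as they pass its edge; the last 2.5 mm compress a seal (5 to 11 N); then a hard stop (20 N is sure).
- lid_clip (a point): Point on the lid's +y end, 58 mm from its centre and 20 mm above the underside, at the pivot of a sprung black clip 30 mm wide (an equal one is at the -y end). The clip's nose points inward, 5 mm below the underside, with a sloping lead-in down to 13 mm. It gets under the rim's flange only in the last millimetre before the hard stop, and then holds the lid down on its seal by itself.
- closed_bucket: The twin bucket in an equal rest, its equal lid already snapped on, 149 mm tall in all; fixed, origin at the centre of its base, y along its long side. To be left alone.
- beaker: Loose beaker, 74 mm across, 94 mm tall, origin at its base centre; a bystander.
- petri_dish: Loose covered Petri dish, 61 mm across, 16 mm tall, origin at its base centre; a bystander.

How it is judged (in metres and radians):
On the way:
1. the sample vial stands fully down in the empty hole of the bucket's insert (horizontal distance between vial_mid and empty_hole below 0.005 m and z of vial_mid in the frame of bucket_rest below 0.07 m and angle between vial_mid's own z axis and vertical below 0.2 rad), for 0.2 s.
At the end, for the whole second after the job is handed in: Vial fully down in its hole (within 5 mm of its axis); lid flush on the open bucket: centred within 4 mm, level within 0.03 rad, home on the rim and held down on its seal by both clips alone (clamped with over 10 N; a lid that merely rests there weighs 2 to 3 N); all released (all of step 1 and horizontal distance between lid_grip and mouth below 0.004 m and z of lid_grip in the frame of bucket_rest below 0.1465 m and angle between lid_grip's own z axis and vertical below 0.03 rad and contact force between bucket_rest and anything else above 10 N); the robot touches nothing.
It fails at once if the open bucket is pressed with more than 40 N (contact force between bucket_rest and anything else above 40 N).
It fails at once if the closed bucket is pushed (contact force between closed_bucket and anything else above 15 N).
It fails at once if the beaker is moved or tipped (distance of beaker from where it was at the start of the episode above 0.02 m or angle between beaker's own z axis and vertical above 0.2 rad).
It fails at once if the Petri dish is moved (distance of petri_dish from where it was at the start of the episode above 0.02 m).
It also fails if it takes over 72 s, if anything falls off the work surface, if the arm or the gripper's body presses on something with over 40 N, if the wrist force passes 120 N, or if a joint passes its speed limit or range.

## Working session

There is one attempt and no reset: what is moved stays moved. The work goes in short steps, Python scripts to look and compute and a tool call to move; the robot and the scene stay as the last step left them, time stands still between calls to the robot, and variables do not carry over. Pictures are saved under pics/ and viewed, at most 12 in all, crops included, and the job is handed in when it is done.

Besides the shell and the picture viewer there is one more tool, called after "Request:" as name(argument=value, ...) on one line, values as JSON. step_arm: Moves the arm, as the interface text tells. Its arguments: {"type":"object","properties":{"series":{"type":"array"},"squeeze":{"type":"number"}},"required":["series"]}

```bash
mkdir -p pics
cat > h.py <<'E'
import numpy as np, cv2
from scipy.spatial.transform import Rotation as R
from cell import manip
def pts(name):
    info=manip.camera_info(name); im,d=manip.camera(name)
    return info,im,d
def rays(info,uv):
    uv=np.asarray(uv,float).reshape(-1,2)
    f=200/np.tan(np.radians(info["fovy"])/2)
    q=(uv-[info["cx"],info["cy"]])/f
    s=q.copy()
    for _ in range(20): s=q/(1+info["k1"]*(s**2).sum(1,keepdims=True))
    o=np.array(info["orientation"]); M=o if o.shape==(3,3) else R.from_euler('xyz',o).as_matrix()
    return np.array(info["eye"]), np.c_[s,np.ones(len(s))]@M.T
def onplane(info,uv,z):
    e,r=rays(info,uv); return e+r*((z-e[2])/r[:,2])[:,None]
def cloud(info,d):
    v,u=np.mgrid[0:400,0:640]
    e,r=rays(info,np.c_[u.ravel(),v.ravel()])
    P=e+r*d.reshape(-1,1); P[d.ravel()==0]=np.nan
    return P.reshape(400,640,3)
E
python3 - <<'E'
from h import *
print(manip.read_state())
for n in("top","scene"):
    i,im,d=pts(n); print(n,i); cv2.imwrite(f"pics/{n}0.png",im); np.savez(f"{n}0.npz",im=im,d=d)
E
```

```text
{'clock': 0.0, 'joints': array([-1.41261476e+00,  3.00471557e-01,  1.52161509e+00, -6.52185120e-06,
        1.32072590e+00, -6.65653994e-02]), 'qd': array([-0.00078069, -0.00024625,  0.00212119, -0.00107893,  0.00078785,
       -0.00020226]), 'effort': array([ 2.17707951e-03, -5.31812382e+01, -3.52734160e+01,  7.09411385e-02,
        2.44986912e-02, -9.14243333e-05]), 'eef_pos': array([ 122.54688601, -535.91301678,  229.87168806]), 'eef_rot': array([-3.14037505e+00, -7.48392877e-05,  2.24748537e-01]), 'wrist_force': array([ 0.35969116, -0.70181577, -0.0960217 ]), 'moment': array([0.01039066, 0.03048686, 0.04201845]), 'finger_force': 0.0, 'finger_gap': 93.8234878939071}
top {'fovy': 48.28041984434665, 'cx': 317.2863063199701, 'cy': 198.63773046708317, 'k1': -0.058924355820206796, 'eye': array([ 318.48886518,  -47.04130818, 1399.2957551 ]), 'orientation': array([-2.98647226,  0.00684015, -1.59706256])}
scene {'fovy': 43.77697765910602, 'cx': 330.4893850644402, 'cy': 199.95515073390493, 'k1': -0.04559109234507896, 'eye': array([-572.14258377,  550.8511281 ,  803.50581407]), 'orientation': array([-2.11532938,  0.02485525, -2.07806719])}
```

View pics/top0.png

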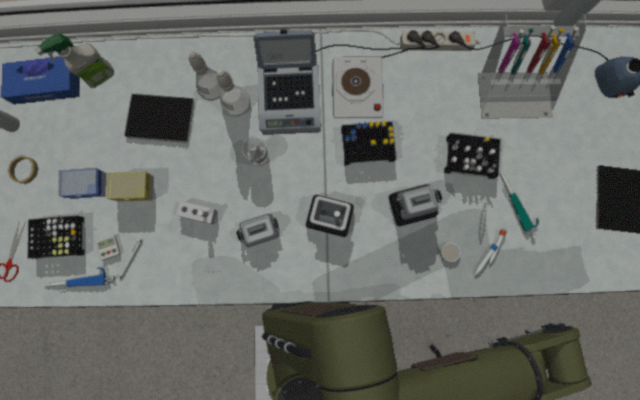

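View pics/scene0.png

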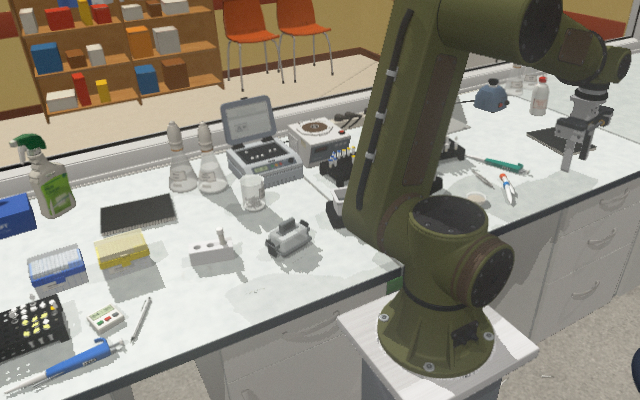

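The top view shows the open bucket at about (330,214), the loose lid (258,230), the closed bucket (415,204), the vial block (197,211), the beaker (255,152) and the Petri dish (450,253). In the scene view the vial stands at the right-hand end of its block, at (222,236).

Run:
```python
from h import *
a=np.load("top0.npz"); im,d=a["im"],a["d"]; i=manip.camera_info("top")
c=cv2.resize(im[180:260,170:370],None,fx=4,fy=4,interpolation=cv2.INTER_CUBIC); cv2.imwrite("pics/c0.png",c)
P=cloud(i,d)
for nm,(u,v) in dict(block=(197,211),lid=(258,230),bucket=(330,214),closed=(415,204),beaker=(255,152),petri=(450,253),vial=(211,213)).items():
    print(nm,P[v,u].round(), onplane(i,[(u,v)],80).round())
# depth based min-area rects by height slices
Z=np.nan_to_num(P[...,2]); 
for lo,hi in((25,48),(60,95),(70,90),(98,140)):
    m=((Z>lo)&(Z<hi)).astype(np.uint8); m[:, :170]=0; m[:120]=0; m[275:]=0;m[:,470:]=0
    n,l,s,ce=cv2.connectedComponentsWithStats(m)
    for k in range(1,n):
        if s[k,4]>30:
            q=P[l==k][:,:2].astype(np.float32); r=cv2.minAreaRect(q); print(lo,hi,s[k],np.round(r[0]),np.round(r[1]),round(r[2],1))
```

```text
block [507. 338.   9.] [[497. 318.  80.]]
lid [436. 136.  72.] [[436. 135.  80.]]
bucket [481. -81.  49.] [[478. -80.  80.]]
closed [ 494. -325.  127.] [[ 501. -335.   80.]]
beaker [688. 150.  27.] [[674. 143.  80.]]
petri [ 354. -450.   13.] [[ 352. -430.   80.]]
vial [495. 285.  42.] [[490. 276.  80.]]
25 48 [ 342  121   55   43 1566] [ 708. -210.] [128. 165.] 2.8
25 48 [261 128  60   6 161] [752.  36.] [  7. 187.] 1.1
25 48 [446 133  24  41 668] [ 666. -492.] [ 73. 124.] 83.7
25 48 [245 142  20  15  50] [699. 155.] [29. 64.] 30.3
25 48 [249 149  12  11  76] [679. 152.] [33. 36.] 4.6
25 48 [252 151  16  14  38] [662. 129.] [17. 60.] 36.1
25 48 [390 184  48  41 422] [ 507. -341.] [106. 129.] 13.5
25 48 [306 194  48  42 444] [482. -80.] [132. 106.] 74.5
25 48 [176 201  39  23 474] [501. 335.] [112.  47.] 75.3
25 48 [318 207  13  11  46] [488. -63.] [33. 31.] 78.9
25 48 [268 214  12  18  50] [465.  92.] [58. 19.] 20.8
25 48 [237 228   8  15  42] [425. 194.] [43. 14.] 14.2
25 48 [249 233  27  11  37] [412. 127.] [ 7. 84.] 20.5
60 95 [259 120  63  10 540] [762.  36.] [194.  26.] 89.0
60 95 [242 135  25  28 199] [683. 145.] [74. 72.] 43.5
60 95 [398 185  34  14  74] [ 543. -333.] [ 17. 105.] 19.5
60 95 [310 196  41  34 391] [482. -80.] [108.  82.] 73.9
60 95 [403 204  35  15 121] [ 477. -351.] [ 21. 109.] 12.3
60 95 [197 210   8   6  38] [491. 307.] [15. 18.] 53.5
60 95 [247 223  19  10 103] [441. 143.] [26. 55.] 14.5
70 90 [259 120  62   9 360] [763.  37.] [190.  25.] 89.0
70 90 [242 135  21  20  65] [701. 158.] [35. 67.] 35.0
70 90 [250 149  17  13  32] [661. 130.] [18. 60.] 34.4
70 90 [398 185  34  14  72] [ 543. -333.] [ 17. 105.] 19.5
70 90 [310 196  41  34 369] [482. -80.] [108.  82.] 73.9
70 90 [403 204  35  15 111] [ 477. -351.] [ 21. 109.] 12.3
70 90 [248 224  17   9  84] [441. 141.] [14. 48.] 18.2
98 140 [398 186  44  29 733] [ 508. -343.] [ 66. 129.] 14.0
```

View pics/c0.png

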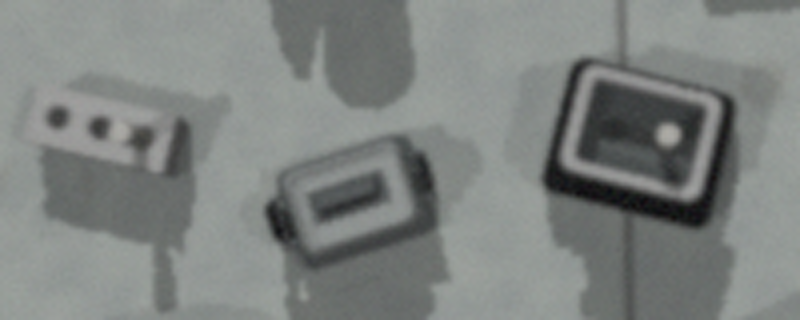

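The crop shows the block's holes at left with the white vial cap near its right-hand hole, the lid's fin in the middle, and the open bucket at right. The bucket's filled hole is on the -y side, so the hole nearer the lid is the empty one. Depth gives the bucket at (482,-80), yaw about -0.275, the lid at (441,141), yaw about 0.32, and the vial at about (492,303). I'll go above the bucket first.

Request:
step_arm(series=[30, 38, 4, 0.089, 0, 30, 38, 4, 0.089, 0, 30, 38, 4, 0.089, 0, 30, 38, 4, 0.089, 0, 30, 38, 4, 0.089, 0, 30, 38, 4, 0.089, 0, 30, 38, 4, 0.089, 0, 30, 38, 4, 0.089, 0, 30, 38, 4, 0.089, 0, 30, 38, 4, 0.089, 0, 30, 38, 4, 0.089, 0, 30, 38, 4, 0.089, 0, 0, 0, 0, 0, 0, 0, 0, 0, 0, 0])

```text
clock: 1.85
eef_pos: [482.2, -80.4, 278.0]
eef_rot: [-3.141, 0.0, 1.292]
wrist_force: [-0.3, -0.2, 0.1]
finger_gap: 94.0
finger_force: 0.0
```

Run:
```python
from h import *
s=manip.read_state(); print(s["eef_pos"],s["eef_rot"],s["joints"])
i,im,d=pts("wrist"); print(i["eye"],i["orientation"],d[d>0].min()); cv2.imwrite("pics/w1.png",im); np.savez("w1.npz",im=im,d=d)
P=cloud(i,d);Z=np.nan_to_num(P[...,2])
for lo,hi in((28,40),(66,96),(98,108)):
    m=((Z>lo)&(Z<hi)).astype(np.uint8)
    n,l,st,ce=cv2.connectedComponentsWithStats(m)
    for k in range(1,n):
        if st[k,4]>150:
            q=P[l==k][:,:2].astype(np.float32); r=cv2.minAreaRect(q); print(lo,hi,st[k],np.round(r[0],1),np.round(r[1]),round(r[2],1),np.median(Z[l==k]).round(1))
```

```text
[482.21702326 -80.37594796 278.04067833] [-3.14069984e+00  2.26362553e-04  1.29235260e+00] [-2.40001692e-01  1.28107421e-01  1.61782637e+00 -1.94832010e-04
  1.39655972e+00  3.84759993e-02]
[506.44079202  -1.20352618 432.64803101] [ 2.85990868e+00  6.07755309e-04 -2.78771961e-01] 60.402416
28 40 [528   0  22  93 660] [754.8  -8.8] [  5. 101.] 2.1 34.1
28 40 [581 102  59  64 206] [ 816.6 -111.1] [93. 42.] 36.9 36.1
28 40 [ 277  117   89  107 2054] [484.9 -79.2] [132. 104.] 74.0 34.4
28 40 [476 145  87  30 182] [ 717.  -127.3] [106.   3.] 2.9 37.4
28 40 [  0 191  34  38 370] [ 86.4 -19.6] [20. 56.] 21.7 33.3
28 40 [  0 231  20  46 391] [ 51.9 -68.3] [66. 20.] 65.6 33.6
28 40 [ 338  291   86   39 1488] [ 512.  -289.8] [ 58. 120.] 74.3 33.8
66 96 [ 552    0   88   93 6777] [794.3 -13.8] [81. 92.] 1.0 81.0
66 96 [ 591  108   49  148 1776] [ 780.1 -164.2] [162.  58.] 69.6 81.7
66 96 [ 283  132   78   97 2957] [484.6 -79.8] [107.  82.] 74.0 80.4
66 96 [372 323  39   7 163] [ 516.8 -286.2] [12. 46.] 85.3 75.7
66 96 [423 365  18  25 182] [ 552.8 -360.8] [ 9. 51.] 11.9 86.1
98 108 [604 117  36 146 910] [ 769.3 -168.7] [154.  36.] 75.8 103.9
98 108 [313 197  17  17 230] [479.2 -98.6] [16. 17.] 72.2 104.4
```

View pics/w1.png

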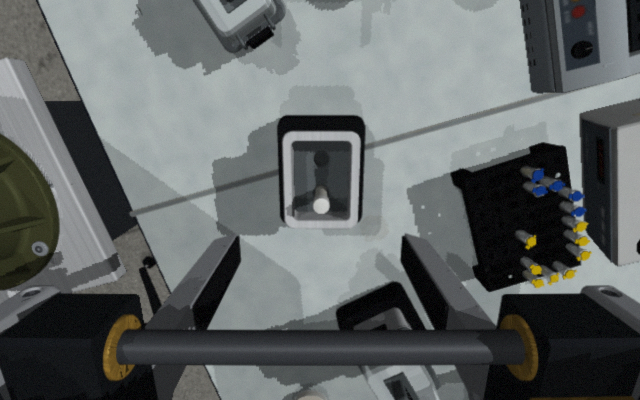

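The wrist view shows the open bucket's rim at about (322,180), the filled hole's white cap at (321,205) and the empty hole at (321,158). The lid is at the top edge. With the bucket at (484.7,-79.7), yaw -0.279, I'll now look from straight above the vial, keeping the same tool attitude.

Request:
step_arm(series=[1, 48, 0, 0, 0, 1, 48, 0, 0, 0, 1, 48, 0, 0, 0, 1, 48, 0, 0, 0, 1, 48, 0, 0, 0, 1, 48, 0, 0, 0, 1, 48, 0, 0, 0, 1, 46, 0, 0, 0, 0, 0, 0, 0, 0.3, 0, 0, 0, 0, 0.3])

```text
clock: 3.15
eef_pos: [490.8, 300.6, 278.4]
eef_rot: [-3.141, 0.0, 1.291]
wrist_force: [-0.5, -0.3, -0.1]
finger_gap: 77.1
finger_force: 0.0
```

Run:
```python
from h import *
s=manip.read_state(); print(s["eef_pos"],s["eef_rot"],s["joints"])
i,im,d=pts("wrist"); print(d[d>0].min()); cv2.imwrite("pics/w2.png",im[60:300,160:500])
P=cloud(i,d);Z=np.nan_to_num(P[...,2])
for lo,hi in((36,46),(82,96)):
    m=((Z>lo)&(Z<hi)).astype(np.uint8)
    n,l,st,ce=cv2.connectedComponentsWithStats(m)
    for k in range(1,n):
        if st[k,4]>50 and abs(P[l==k][:,1].mean()-310)<100:
            q=P[l==k][:,:2].astype(np.float32); r=cv2.minAreaRect(q); print(lo,hi,st[k],np.round(r[0],1),np.round(r[1]),round(r[2],1),np.median(Z[l==k]).round(1))
```

```text
[490.82884653 300.60494344 278.36781378] [-3.14147097e+00  4.11332356e-04  1.29147522e+00] [ 4.85977235e-01  3.26766720e-01  1.37490683e+00 -2.14165355e-04
  1.44029182e+00  7.65326278e-01]
59.936768
36 46 [ 300   93   42   99 3204] [503.8 335.9] [112.  46.] 75.5 42.4
36 46 [602 118  38  72 617] [843.6 225. ] [86. 36.] 76.4 40.6
82 96 [313 169  16  17 214] [494.8 307.8] [16. 16.] 73.7 90.2
```

View pics/w2.png

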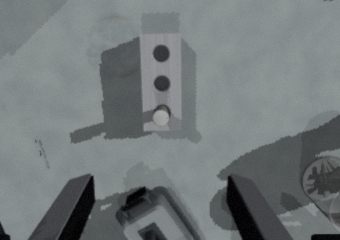

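The crop shows the white cap at crop (161,118), i.e. full-frame (321,178), over the block's last hole. The block's own geometry puts that hole about 5 mm short of the depth estimate, so I'll check the cap by ray.

Run:
```python
from h import *
s=manip.read_state(); print(s["eef_pos"])
i,im,d=pts("wrist"); P=cloud(i,d);Z=np.nan_to_num(P[...,2])
m=(Z>55)&(Z<96);m[:150]=0;m[200:]=0;m[:,:300]=0;m[:,340:]=0
print(Z[160:192:1,320].round())
for lo in (86,89):
    k=m&(Z>lo); v,u=np.nonzero(k); c=cv2.minEnclosingCircle(np.c_[u,v].astype(np.float32)); print(lo,c,onplane(i,[c[0]],90),P[k].mean(0))
g=cv2.cvtColor(im,6); w=(g>190).astype(np.uint8); w[:150]=0;w[200:]=0;w[:,:300]=0;w[:,345:]=0
v,u=np.nonzero(w); c=cv2.minEnclosingCircle(np.c_[u,v].astype(np.float32)) if len(u) else None
print("white",c, c and onplane(i,[c[0]],90))
# holes
for v in range(100,190,3): print(v,g[v,321],end=' ')
b=np.load("w1.npz"); P0=b["d"]
```

```text
[490.90695373 300.42364694 278.5592159 ]
[43. 43. 42. 43. 42. 41. 46. 56. 77. 84. 89. 90. 91. 90. 90. 91. 91. 89.
 90. 90. 90. 89. 91. 91. 91. 91. 44. 42. 43. 42. 44.  2.]
86 ((320.2272644042969, 177.5), 8.16497802734375) [[494.60424311 307.8766961   90.        ]] [494.78380045 307.79736189  90.00685022]
89 ((320.27777099609375, 177.61111450195312), 8.083379745483398) [[494.62227833 307.74751754  90.        ]] [494.60843844 307.42056711  90.21983851]
white None None
100 149 103 138 106 59 109 58 112 57 115 59 118 53 121 85 124 139 127 144 130 143 133 142 136 67 139 58 142 57 145 58 148 48 151 98 154 124 157 126 160 128 163 114 166 72 169 104 172 168 175 163 178 159 181 158 184 153 187 142
```

Request:
step_arm(series=[4, 6, -40, 0, 0.4, 0, 0, -40, 0, 0.5, 0, 0, -40, 0, 0.5, 0, 0, -30, 0, 0.5, 0, 0, -20, 0, 0.5, 0, 0, -15, 0, 0.5, 0, 0, -4, 0, 0.5, 0, 0, 0, 0, 0.5, 0, 0, 0, 0, 0.5], squeeze=12)

```text
clock: 4.38
eef_pos: [494.9, 308.0, 90.3]
eef_rot: [3.141, -0.001, 1.293]
wrist_force: [-0.5, 0.4, -0.5]
finger_gap: 47.2
finger_force: 0.0
```

Run:
```python
from h import *
s=manip.read_state(); print(s["eef_pos"],s["finger_gap"],s["wrist_force"])
i,im,d=pts("wrist"); cv2.imwrite("pics/w3.png",im)
```

```text
[494.92462504 307.96073191  90.25971737] 47.19608772651505 [-0.47876213  0.35331467 -0.49348863]
```

View pics/w3.png

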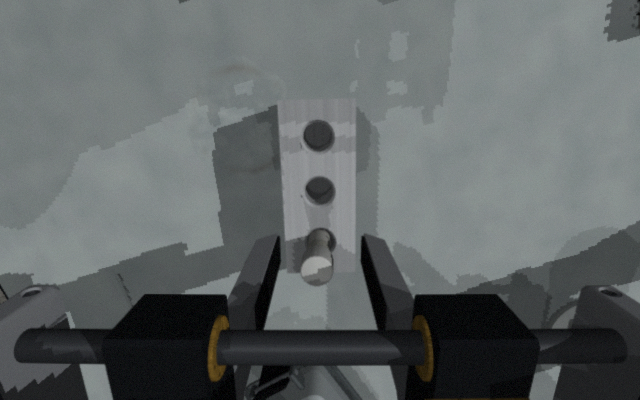

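The cap shows at (318,266) between the finger pads, over the third hole at (320,240). A ray check on the cap and the holes comes next, then I'll close.

Run:
```python
from h import *
i=manip.camera_info("wrist"); print(onplane(i,[(318,265),],90),onplane(i,[(319,136),(320,190),(320,240)],42))
```

```text
[[496.0730366  311.17616388  90.        ]] [[513.20753538 369.47703764  42.        ]
 [504.59673126 337.1742521   42.        ]
 [495.30308785 304.66570817  42.        ]]
```

Request:
step_arm(series=[0, 1, -1, 0, 0.7, 0, 0, 0, 0, 0.9, 0, 0, 0, 0, 1, 0, 0, 0, 0, 1, 0, 0, 0, 0, 1], squeeze=12)

```text
clock: 5.05
eef_pos: [494.6, 308.9, 88.5]
eef_rot: [3.142, -0.0, 1.293]
wrist_force: [0.5, 0.5, 0.3]
finger_gap: 16.5
finger_force: 12.0
```

Request:
step_arm(series=[0, 0, 10, 0, 1, 0, 0, 20, 0, 1, 0, 0, 40, 0, 1, 0, 0, 40, 0, 1, 0, 0, 40, 0, 1, 0, 0, 0, 0, 1, 0, 0, 0, 0, 1])

```text
clock: 5.92
eef_pos: [494.3, 308.7, 237.9]
eef_rot: [-3.141, 0.001, 1.293]
wrist_force: [-0.3, 0.9, -0.1]
finger_gap: 16.6
finger_force: 12.0
```

Run:
```python
from h import *
s=manip.read_state(); print(s["eef_pos"],s["finger_gap"],s["finger_force"])
i,im,d=pts("wrist"); cv2.imwrite("pics/w4.png",im[150:360,200:440])
j,im2,d2=pts("scene"); 
# project vial into scene roughly: crop
o=R.from_euler('xyz',j["orientation"]).as_matrix()
def proj(p):
    c=o.T@(np.array(p)-j["eye"]); x=c[:2]/c[2]; x=x*(1+j["k1"]*(x@x)); return x*200/np.tan(np.radians(j["fovy"])/2)+[j["cx"],j["cy"]]
e=s["eef_pos"]; a=proj(e); b=proj(e-[0,0,80]); print(a,b)
u,v=map(int,a); c=im2[v-40:v+80,u-60:u+60]; 
w=cv2.resize(im[150:360,200:440],None,fx=1.6,fy=1.6); c=cv2.resize(c,(336,336),interpolation=cv2.INTER_CUBIC)
cv2.imwrite("pics/w4.png",np.hstack([w[:336,:384],c])); print(d2[v-5,u],P if 0 else '')
```

```text
[494.31790497 308.68965721 237.89890111] 16.564942071587076 12.000000211774022
[209.06634693 177.66496422] [213.89873579 205.88229147]
0.0
```

View pics/w4.png

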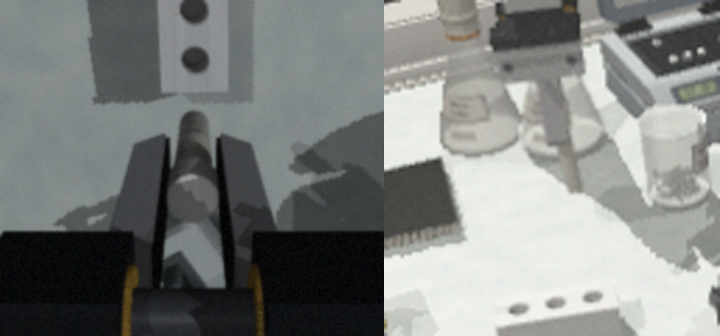

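The left half shows the vial held in the pads, cap at about (193,195) and bottom at (193,115) of the crop. The right half shows it hanging from the gripper with a slight lean. I'll measure tilt and offset with depth.

```bash
cat > held.py <<'E'
from h import *
def held(zref):  # zref = cap top z expected
    i,im,d=pts("wrist"); P=cloud(i,d); s=manip.read_state(); e=s["eef_pos"]
    q=P[np.isfinite(P[...,0])]
    r=np.hypot(q[:,0]-e[0],q[:,1]-e[1]); q=q[(r<28)&(q[:,2]>zref-90)&(q[:,2]<zref+8)]
    # tool frame: a along jaw closing, b across
    y=s["eef_rot"][2]; a=np.array([np.sin(y),-np.cos(y)]); b=np.array([np.cos(y),np.sin(y)])
    A=(q[:,:2]-e[:2])@a; B=(q[:,:2]-e[:2])@b
    print(e,s["eef_rot"],"zmax",q[np.abs(A)<6][:,2].max() if len(q) else None)
    for z in range(int(zref)-84,int(zref)+6,6):
        k=(q[:,2]>=z)&(q[:,2]<z+6)&(np.abs(A)<8.3)
        if k.sum()>5: print(z,k.sum(),"A",A[k].min().round(1),A[k].max().round(1),"B",np.percentile(B[k],[3,97]).round(1))
E
python3 - <<'E'
from held import *
held(239.4)
i=manip.camera_info("wrist"); print(onplane(i,[(320.6,271)],239.4))
E
```

```text
[494.30326553 308.65780634 237.32695259] [-3.14018486e+00  1.35574282e-03  1.29272498e+00] zmax 240.45947439297348
155 9 A -3.3 7.0 B [-1.6  0.9]
161 36 A -4.0 7.7 B [-2.1  1.3]
167 35 A -4.6 8.3 B [-3.2  1.8]
173 43 A -4.4 8.0 B [-1.   2.5]
179 52 A -4.3 7.9 B [-1.2  2.7]
185 53 A -4.9 7.8 B [-1.3  3.2]
191 62 A -5.2 8.2 B [-1.2  3.5]
197 63 A -5.0 8.1 B [-0.7  4. ]
203 73 A -4.8 7.9 B [0.4 4.5]
209 96 A -8.0 8.3 B [-0.2  9.1]
215 68 A -8.3 7.5 B [-1.1  9.3]
221 89 A -8.2 8.3 B [2.3 9.5]
227 150 A -8.2 8.2 B [1.6 9.5]
233 526 A -8.0 8.0 B [-7.8  7.9]
239 362 A -8.3 8.3 B [-7.5  9.2]
[[496.15549197 309.39370958 239.4       ]]
```

The vial leans about 0.08 rad, with its bottom about 5.5 mm to the tool's -b side (about -y). The wrist camera also reads about 1.6 mm too far along the jaw axis. I'll carry the vial over the empty hole with those corrections and check again before inserting.

Request:
step_arm(series=[-0.5, -45.4, 0, 0, 1, -0.5, -45.4, 0, 0, 1, -0.5, -45.4, 0, 0, 1, -0.5, -45.4, 0, 0, 1, -0.5, -45.4, 0, 0, 1, -0.5, -45.4, 0, 0, 1, -0.5, -45.4, 0, 0, 1, -0.5, -45.4, 0, 0, 1, 0, 0, -25, 0, 1, 0, 0, -25, 0, 1, 0, 0, -25, 0, 1, 0, 0, -15, 0, 1, 0, 0, -6, 0, 1, 0, 0, 0, 0, 1, 0, 0, 0, 0, 1])

```text
clock: 7.95
eef_pos: [490.9, -54.4, 143.2]
eef_rot: [3.14, -0.0, 1.293]
wrist_force: [-0.4, 1.1, 0.6]
finger_gap: 16.8
finger_force: 12.0
```

Run:
```python
from held import *
s=manip.read_state(); held(s["eef_pos"][2]+1.5)
i,im,d=pts("wrist"); cv2.imwrite("pics/w5.png",cv2.resize(im[150:320,220:420],None,fx=3,fy=3)); np.savez("w5.npz",im=im,d=d)
P=cloud(i,d);Z=np.nan_to_num(P[...,2])
m=((Z>66)&(Z<96)&(np.hypot(P[...,0]-484,P[...,1]+80)<75)).astype(np.uint8); m[225:]=0
q=P[m>0][:,:2]; y=-0.279; A=(q-[484.7,-79.7])@[np.cos(y),np.sin(y)]; B=(q-[484.7,-79.7])@[-np.sin(y),np.cos(y)]
print("rim A",np.percentile(A,[1,99]),"B max",np.percentile(B,99))
```

```text
[490.89248426 -54.37453541 143.12175927] [ 3.14047952e+00 -1.28950624e-04  1.29287633e+00] zmax 146.62237921178416
66 35 A -3.7 8.0 B [-2.1  1.5]
72 39 A -4.3 7.8 B [-2.1 27.7]
78 376 A -8.1 8.2 B [ 0.8 27.5]
84 53 A -4.0 8.2 B [-1.2  2.9]
90 51 A -4.6 8.0 B [-1.4  3.4]
96 54 A -4.4 7.8 B [0.4 3.9]
102 63 A -4.9 8.3 B [-0.4  4.1]
108 71 A -4.8 8.1 B [0.2 4.5]
114 91 A -7.9 7.9 B [0.5 8.9]
120 86 A -8.2 7.6 B [-0.5 10. ]
126 74 A -8.1 8.0 B [2.7 9.6]
132 143 A -8.3 8.3 B [1.9 9.7]
138 210 A -8.3 8.1 B [-4.2  9.6]
144 710 A -8.2 8.0 B [-7.8  7.8]
rim A [-40.29035043  40.09595107] B max 53.93152515390461
```

View pics/w5.png

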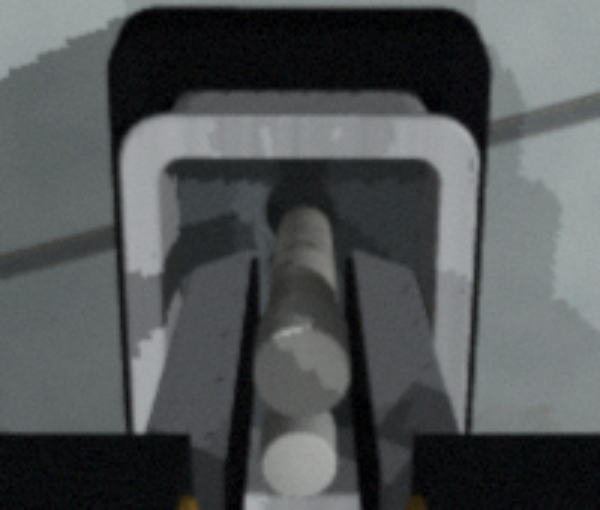

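The view shows the vial tip at crop (303,215), right at the dark hole at (303,195). The numbers agree to within 1 mm, so I'll insert, straightening the lean on the way down.

Request:
step_arm(series=[-0.5, 0, -8, 0, 1, 0, 0, -7, 0, 1, 0, 0, -4, 0, 1, 0, 0, -3, 0, 1, 0, 0, 0, 0, 1])

```text
clock: 8.68
eef_pos: [490.1, -54.3, 120.3]
eef_rot: [-3.141, 0.0, 1.293]
wrist_force: [-0.5, -0.7, 0.1]
finger_gap: 16.8
finger_force: 12.0
```

Request:
step_arm(series=[-0.3, -1, -4, 0, 1, -0.3, -1.1, -4, 0, 1, -0.3, -1.1, -4, 0, 1, -0.3, -1.1, -3, 0, 1, -0.3, -1, -1, 0, 1, 0, 0, 0, 0, 1])

```text
clock: 9.43
eef_pos: [488.6, -59.7, 104.4]
eef_rot: [-3.142, -0.0, 1.293]
wrist_force: [-0.1, 0.9, -0.1]
finger_gap: 16.9
finger_force: 12.0
```

Bottom is near 26 mm; a final gentle push of about 2 mm will seat it.

Request:
step_arm(series=[0, 0, -1, 0, 1, 0, 0, -0.5, 0, 1, 0, 0, -0.5, 0, 1, 0, 0, 0, 0, 1])

```text
clock: 9.93
eef_pos: [488.6, -59.6, 102.5]
eef_rot: [3.141, -0.0, 1.293]
wrist_force: [-0.0, 0.4, -0.1]
finger_gap: 16.6
finger_force: 12.0
```

Run:
```python
from held import *
s=manip.read_state(); print(s["wrist_force"]); held(s["eef_pos"][2]+1.5)
```

```text
[-0.00864897  0.36591956 -0.11517244]
[488.64023154 -59.64772387 102.513095  ] [3.14145919e+00 1.12541745e-05 1.29281461e+00] zmax 106.61196283523498
19 9 A -6.1 -4.6 B [-5.8 -3.1]
25 36 A -6.7 5.6 B [-6.1 27.7]
31 47 A -6.6 7.7 B [-6.2 27.6]
37 90 A -7.1 8.2 B [-4.8 27.7]
43 134 A -8.1 8.1 B [-5.9 27.7]
49 366 A -8.0 7.9 B [-10.8  27.5]
55 65 A -4.5 7.8 B [ 1.6 27.7]
61 70 A -5.0 8.2 B [-0.3  5. ]
67 76 A -4.7 8.1 B [1.1 5.3]
73 94 A -7.9 7.9 B [1.1 9.3]
79 296 A -8.3 8.3 B [ 1.5 27.6]
85 57 A -8.1 7.9 B [3.2 9.6]
91 165 A -8.3 8.2 B [2.1 9.6]
97 170 A -8.3 8.2 B [1.3 9.5]
103 752 A -8.3 8.0 B [-7.8  7. ]
```

Request:
step_arm(series=[0, 0, -0.7, 0, 1, 0, 0, -0.7, 0, 1, 0, 0, 0, 0, 1])

```text
clock: 10.35
eef_pos: [489.4, -59.8, 102.2]
eef_rot: [3.139, -0.0, 1.293]
wrist_force: [-0.4, 1.9, 12.3]
finger_gap: 16.7
finger_force: 12.0
```

Firm contact (12 N up) at the expected height means the vial is seated. I'll open just enough to release, lift, and move towards the lid. Its tool yaw is about pi/2 + lid yaw ≈ 1.89, jaws across the fin.

Request:
step_arm(series=[0, 0, 1, 0, 0.85, 0, 0, 0, 0, 0.7, 0, 0, 0, 0, 0.7, 0, 0, 20, 0, 0.7, 0, 0, 40, 0, 0.7, 0, 0, 50, 0, 0.6, 0, 0, 50, 0, 0.6, 0, 0, 0, 0, 0.5, 0, 0, 0, 0, 0.5])

```text
clock: 11.48
eef_pos: [488.2, -59.6, 261.0]
eef_rot: [-3.14, 0.0, 1.293]
wrist_force: [0.1, 0.4, -0.7]
finger_gap: 46.8
finger_force: 0.0
```

Run:
```python
from h import *
s=manip.read_state(); print(s["eef_pos"])
i,im,d=pts("wrist"); P=cloud(i,d);Z=np.nan_to_num(P[...,2])
for lo,hi in((70,96),(98,110)):
    m=((Z>lo)&(Z<hi)&(P[...,2]<200)).astype(np.uint8)
    n,l,st,ce=cv2.connectedComponentsWithStats(m)
    for k in range(1,n):
        if st[k,4]>100 and abs(P[l==k][:,1].mean()-30)<200 and P[l==k][:,0].mean()<600:
            q=P[l==k][:,:2].astype(np.float32); r=cv2.minAreaRect(q); print(lo,hi,st[k],np.round(r[0],1),np.round(r[1]),round(r[2],1),np.median(Z[l==k]).round(1))
```

```text
[488.23820707 -59.61878622 260.98333354]
70 96 [208   0  25  20 322] [448.7 127. ] [14. 18.] 15.7 83.1
70 96 [ 281  155   81   98 3049] [484.6 -79.9] [108.  82.] 73.9 80.4
98 110 [309 182  18  18 256] [487.4 -57.4] [17. 16.] 73.4 104.1
98 110 [313 222  17  18 247] [479.2 -98.6] [17. 16.] 74.3 104.3
```

The vial cap stands at 104 mm, level with its twin, so it's seated. Next, above the lid.

Request:
step_arm(series=[-9, 40, 3.4, 0.12, 0.4, -9, 40, 3.4, 0.12, 0.4, -9, 40, 3.4, 0.12, 0.4, -9, 40, 3.4, 0.12, 0.4, -9, 40, 3.4, 0.12, 0.4, 0, 0, 0, 0, 0.4, 0, 0, 0, 0, 0.4])

```text
clock: 12.4
eef_pos: [443.5, 139.9, 278.1]
eef_rot: [-3.14, 0.0, 1.892]
wrist_force: [0.2, 0.1, -0.4]
finger_gap: 56.6
finger_force: 0.0
```

```bash
cat > lid.py <<'E'
from h import *
s=manip.read_state(); print(s["eef_pos"],s["eef_rot"])
i,im,d=pts("wrist"); P=cloud(i,d);Z=np.nan_to_num(P[...,2])
near=np.hypot(P[...,0]-441,P[...,1]-141)<90
for lo,hi in((80,90),(50,62),(12,30),(4,90)):
    m=((Z>lo)&(Z<hi)&near).astype(np.uint8)
    n,l,st,ce=cv2.connectedComponentsWithStats(m)
    for k in range(1,n):
        if st[k,4]>150:
            q=P[l==k][:,:2].astype(np.float32); r=cv2.minAreaRect(q); print(lo,hi,st[k],np.round(r[0],1),np.round(r[1]),round(r[2],1),np.median(Z[l==k]).round(1))
E
python3 lid.py; python3 -c "
from h import *
i,im,d=pts('wrist'); cv2.imwrite('pics/w6.png',im[60:300,160:480])"
```

```text
[443.47624342 139.93858838 278.05142739] [-3.13981806e+00  3.76088699e-06  1.89179169e+00]
80 90 [313 159  15  44 560] [444.4 142.1] [15. 47.] 16.2 84.1
50 62 [ 292  135   58   79 3614] [444.6 141.7] [65. 91.] 16.6 56.3
12 30 [288 126  16  85 493] [410.  132.4] [ 18. 108.] 10.9 21.3
12 30 [308 126  28   8 196] [430.4 189.7] [33.  8.] 16.5 21.6
12 30 [340 127  15  86 469] [476.9 151.8] [ 17. 108.] 20.1 21.4
4 90 [ 288  118   67  110 6248] [444.9 141.9] [ 81. 130.] 16.8 55.7
```

View pics/w6.png

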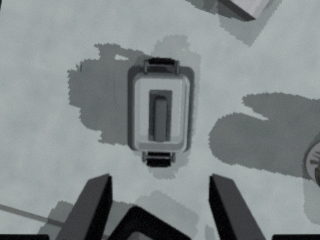

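The lid is at crop (158,108), fin vertical in the view, at (444.6,141.9) as read by the camera with yaw 0.290. I'll go down and grip the fin at 50 N, keeping the tips just above the dome.

Request:
step_arm(series=[-0.4, 1.5, -40, -0.03, 0.4, 0, 0, -40, 0, 0.5, 0, 0, -40, 0, 0.6, 0, 0, -30, 0, 0.6, 0, 0, -25, 0, 0.6, 0, 0, -13, 0, 0.6, 0, 0, -5, 0, 0.6, 0, 0, 0, 0, 0.6], squeeze=50)

```text
clock: 13.5
eef_pos: [443.5, 141.7, 86.4]
eef_rot: [3.141, 0.0, 1.862]
wrist_force: [-0.5, 0.1, 0.7]
finger_gap: 37.3
finger_force: 0.0
```

```bash
python3 lid.py
```

```text
[443.46644951 141.73855099  86.40650505] [3.14115335e+00 4.56046882e-05 1.86240921e+00]
80 90 [ 304  221   28   84 2159] [443.8 142.5] [14. 47.] 17.2 84.0
80 90 [259 246  27  38 266] [424.2 140. ] [ 9. 21.] 51.9 85.3
80 90 [356 246  27  38 266] [464.7 152.2] [21.  9.] 71.3 85.0
50 62 [292 136  53   9 421] [426.4 201.4] [29.  5.] 16.5 51.7
50 62 [ 263  169  111  138 9615] [444.  142.5] [65. 90.] 16.7 56.3
50 62 [296 323  45   7 254] [461.5  83.5] [29.  5.] 16.8 51.5
12 30 [257 147  27 100 819] [401.4 151.3] [17. 72.] 1.1 21.3
12 30 [353 147  27  93 850] [473.7 175.2] [17. 68.] 32.2 21.3
12 30 [292 150  53  13 666] [429.9 189. ] [34.  7.] 16.7 21.6
4 90 [  257   136   126   194 18596] [444.1 142.5] [ 82. 128.] 16.8 56.1
```

Request:
step_arm(series=[0, 0, -2, 0, 0.7, 0, 0, 0, 0, 0.85, 0, 0, 0, 0, 1, 0, 0, 0, 0, 1, 0, 0, 0, 0, 1, 0, 0, 0, 0, 1], squeeze=50)

```text
clock: 14.3
eef_pos: [443.1, 141.9, 84.0]
eef_rot: [-3.141, -0.0, 1.863]
wrist_force: [0.1, -0.7, -2.5]
finger_gap: 13.8
finger_force: 50.0
```

Request:
step_arm(series=[0, 0, 8, 0, 1, 0, 0, 15, 0, 1, 0, 0, 30, 0, 1, 0, 0, 35, 0, 1, 0, 0, 35, 0, 1, 0, 0, 20, 0, 1, 0, 0, 0, 0, 1, 0, 0, 0, 0, 1])

```text
clock: 15.3
eef_pos: [442.8, 141.8, 226.5]
eef_rot: [-3.141, -0.0, 1.863]
wrist_force: [0.1, -0.2, -2.7]
finger_gap: 13.6
finger_force: 50.0
```

```bash
cat > lid2.py <<'E'
from h import *
import sys
s=manip.read_state(); e=s["eef_pos"]; print(e,s["eef_rot"],s["wrist_force"],s["moment"])
i,im,d=pts("wrist"); P=cloud(i,d)
y=s["eef_rot"][2]; a=np.array([np.sin(y),-np.cos(y)]); b=np.array([np.cos(y),np.sin(y)])
A=(P[...,:2]-e[:2])@a; B=(P[...,:2]-e[:2])@b; H=P[...,2]-e[2]
m=(H>-42)&(H<-20)&(np.abs(A)<29)&(np.abs(A)>12)&(np.abs(B)<45)
X=np.c_[A[m],B[m],np.ones(m.sum())]; 
for _ in range(2):
    c=np.linalg.lstsq(X,H[m],rcond=None)[0]; r=np.abs(H[m]-X@c); k=np.where(m); m[k[0][r>1.5],k[1][r>1.5]]=False; X=np.c_[A[m],B[m],np.ones(m.sum())]
print("dome plane slopes a,b,height rel TCP",c.round(4),m.sum())
q=np.c_[A[m],B[m]].astype(np.float32); r=cv2.minAreaRect(q); print(r, "A",np.percentile(A[m],[1,99]),"B",np.percentile(B[m],[1,99]))
E
python3 lid2.py
```

```text
[442.84705145 141.76390546 226.51483975] [-3.14081724e+00 -3.23958196e-05  1.86275038e+00] [ 0.0626859  -0.21331946 -2.66508596] [-0.10148078 -0.12063237  0.04410618]
dome plane slopes a,b,height rel TCP [ 1.20000e-03 -9.00000e-03 -2.75435e+01] 3877
((0.22469520568847656, 7.395893096923828), (72.96411895751953, 57.50565719604492), 89.97196960449219) A [-28.02164006  28.73030946] B [-19.23083682  42.72902169]
```

The lid is held level (slopes below 0.01). I'll carry it over the bucket and turn it to the bucket's yaw.

Request:
step_arm(series=[6.7, -36.9, 0, -0.0953, 1, 6.7, -36.9, 0, -0.0953, 1, 6.7, -36.9, 0, -0.0953, 1, 6.7, -36.9, 0, -0.0953, 1, 6.7, -36.9, 0, -0.0953, 1, 6.7, -36.9, 0, -0.0953, 1, 0, 0, -20, 0, 1, 0, 0, -14, 0, 1, 0, 0, 0, 0, 1, 0, 0, 0, 0, 1])

```text
clock: 16.6
eef_pos: [483.6, -79.2, 193.5]
eef_rot: [3.141, -0.0, 1.292]
wrist_force: [-0.8, -0.2, -2.2]
finger_gap: 13.5
finger_force: 50.0
```

```bash
cat > look.py <<'E'
from h import *
s=manip.read_state(); e=s["eef_pos"]; print(e,s["eef_rot"],s["wrist_force"])
i,im,d=pts("wrist"); P=cloud(i,d)
y=s["eef_rot"][2]; a=np.array([np.sin(y),-np.cos(y)]); b=np.array([np.cos(y),np.sin(y)])
A=(P[...,:2]-e[:2])@a; B=(P[...,:2]-e[:2])@b; H=P[...,2]
def rep(n,m): print(n,m.sum(),"A",np.percentile(A[m],[1,50,99]).round(1),"B",np.percentile(B[m],[1,50,99]).round(1),"z",np.median(H[m]).round(1))
near=(np.abs(A)<80)&(np.abs(B)<80)
z=e[2]
rep("flange/lid plate",near&(H<z-50)&(H>z-72))
rep("dome",near&(H<z-22)&(H>z-33))
rep("fin",near&(H<z+4)&(H>z-4)&(np.abs(A)<9))
rep("rim",near&(H>72)&(H<92))
rep("rest",near&(H>29)&(H<39))
cv2.imwrite("pics/w7.png",im)
E
python3 look.py
```

```text
[483.6027998  -79.23961453 193.47394082] [ 3.14111078e+00 -3.92951379e-05  1.29168506e+00] [-0.77750864 -0.17382678 -2.18430164]
flange/lid plate 2867 A [-39.4   0.7  42.3] B [-44.3  46.4  54.7] z 131.0
dome 8392 A [-30.4   1.3  33.3] B [-41.3  26.7  63.5] z 165.7
fin 2294 A [-7.3  1.3  8.4] B [-20.9   4.2  24.4] z 193.6
rim 122 A [-36.9 -27.3  38.8] B [49.4 51.  53.5] z 80.4
rest 1855 A [-49.5   1.3  52.2] B [43.  58.4 65.7] z 34.3
```

View pics/w7.png

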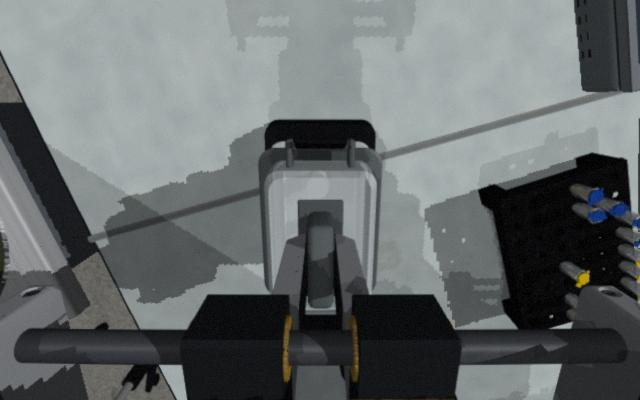

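Lid and bucket line up in the view: the jaw-axis centres are both at about 1.4 mm, and across it the lid is about 0.5 mm to the +b side. I'll correct that and go down to the rim.

Request:
step_arm(series=[-0.2, -0.5, -12, 0, 1, 0, 0, -8, 0, 1, 0, 0, -5, 0, 1, 0, 0, -3, 0, 1, 0, 0, -3, 0, 1, 0, 0, -2, 0, 1, 0, 0, 0, 0, 1])

```text
clock: 17.52
eef_pos: [483.2, -80.1, 160.0]
eef_rot: [-3.142, -0.0, 1.291]
wrist_force: [0.0, 0.4, -2.1]
finger_gap: 13.3
finger_force: 50.0
```

Request:
step_arm(series=[0, 0, -1.5, 0, 1, 0, 0, -1.5, 0, 1, 0, 0, 0, 0, 1])

```text
clock: 17.9
eef_pos: [483.1, -80.1, 156.9]
eef_rot: [-3.141, 0.0, 1.291]
wrist_force: [-0.2, 1.0, -2.9]
finger_gap: 13.3
finger_force: 50.0
```

Request:
step_arm(series=[0, 0, -1, 0, 1, 0, 0, -1, 0, 1, 0, 0, 0, 0, 1])

```text
clock: 18.27
eef_pos: [483.5, -80.1, 155.3]
eef_rot: [3.141, -0.0, 1.291]
wrist_force: [0.6, 0.1, 2.2]
finger_gap: 13.8
finger_force: 50.0
```

Request:
step_arm(series=[0, 0, -1, 0, 1, 0, 0, -1, 0, 1, 0, 0, 0, 0, 1])

```text
clock: 18.65
eef_pos: [483.5, -80.1, 153.4]
eef_rot: [3.141, -0.0, 1.291]
wrist_force: [0.6, -0.2, 5.1]
finger_gap: 13.8
finger_force: 50.0
```

Request:
step_arm(series=[0, 0, -1, 0, 1, 0, 0, 0, 0, 1])

```text
clock: 18.9
eef_pos: [483.6, -80.1, 152.5]
eef_rot: [3.14, -0.0, 1.291]
wrist_force: [0.6, -0.7, 7.0]
finger_gap: 13.5
finger_force: 50.0
```

Request:
step_arm(series=[0, 0, -0.8, 0, 1, 0, 0, -0.8, 0, 1, 0, 0, 0, 0, 1])

```text
clock: 19.27
eef_pos: [483.0, -80.0, 150.0]
eef_rot: [-3.141, 0.0, 1.291]
wrist_force: [-0.4, -0.3, -1.6]
finger_gap: 13.5
finger_force: 50.0
```

Request:
step_arm(series=[0, 0, -0.8, 0, 1, 0, 0, -0.8, 0, 1, 0, 0, 0, 0, 1])

```text
clock: 19.65
eef_pos: [483.1, -80.0, 149.0]
eef_rot: [-3.141, -0.0, 1.291]
wrist_force: [-1.8, 0.6, 3.3]
finger_gap: 13.4
finger_force: 50.0
```

Request:
step_arm(series=[0, 0, -0.8, 0, 1, 0, 0, 0, 0, 1])

```text
clock: 19.9
eef_pos: [483.1, -80.1, 147.8]
eef_rot: [-3.141, 0.0, 1.291]
wrist_force: [-0.1, 0.6, -0.1]
finger_gap: 13.5
finger_force: 50.0
```

The clips have passed their peak. I'll go in small steps through the seal to the hard stop.

Request:
step_arm(series=[0, 0, -0.5, 0, 1, 0, 0, -0.5, 0, 1, 0, 0, 0, 0, 1])

```text
clock: 20.27
eef_pos: [483.3, -80.1, 147.4]
eef_rot: [3.141, 0.0, 1.291]
wrist_force: [-2.9, -0.4, 6.1]
finger_gap: 13.5
finger_force: 50.0
```

Request:
step_arm(series=[0, 0, -0.5, 0, 1, 0, 0, -0.3, 0, 1, 0, 0, 0, 0, 1])

```text
clock: 20.65
eef_pos: [483.3, -80.1, 146.9]
eef_rot: [3.141, 0.0, 1.291]
wrist_force: [-4.9, 0.4, 10.4]
finger_gap: 13.4
finger_force: 50.0
```

Request:
step_arm(series=[0, 0, -0.5, 0, 1, 0, 0, 0, 0, 1])

```text
clock: 20.9
eef_pos: [483.3, -80.1, 146.7]
eef_rot: [3.141, 0.0, 1.291]
wrist_force: [-7.3, 0.1, 13.9]
finger_gap: 13.6
finger_force: 50.0
```

Request:
step_arm(series=[-0.6, 0.1, 0, 0, 1, 0, 0, -0.4, 0, 1, 0, 0, 0, 0, 1])

```text
clock: 21.28
eef_pos: [483.2, -80.1, 146.7]
eef_rot: [3.139, -0.0, 1.291]
wrist_force: [-4.5, 0.2, 14.8]
finger_gap: 13.8
finger_force: 50.0
```

Request:
step_arm(series=[0, 0, -0.4, 0, 1, 0, 0, 0, 0, 1])

```text
clock: 21.52
eef_pos: [483.2, -80.1, 146.6]
eef_rot: [3.139, -0.0, 1.291]
wrist_force: [-5.6, 1.4, 18.4]
finger_gap: 13.7
finger_force: 50.0
```

Request:
step_arm(series=[-0.4, 0, -0.4, 0, 1, 0, 0, 0, 0, 1, 0, 0, 0, 0, 1])

```text
clock: 21.9
eef_pos: [483.1, -80.1, 146.5]
eef_rot: [3.138, -0.0, 1.291]
wrist_force: [-4.6, 0.7, 21.0]
finger_gap: 13.6
finger_force: 50.0
```

```bash
python3 look.py
```

```text
[483.14843437 -80.1248551  146.51807012] [ 3.13816842e+00 -2.52665666e-04  1.29102864e+00] [-4.58588935  0.71577321 21.03403337]
flange/lid plate 2860 A [-39.3   0.8  42.4] B [-44.5  46.4  54.9] z 84.1
dome 8419 A [-30.3   1.4  33.4] B [-41.2  26.8  63.9] z 118.8
fin 2289 A [-7.2  1.3  8.4] B [-20.9   4.4  24.4] z 146.7
rim 2728 A [-39.3   0.2  42.4] B [-44.7  45.7  54.9] z 84.1
rest 2685 A [-50.5  -3.1  53.1] B [-48.2  58.4  66.7] z 34.3
```

At the hard stop with about 23 N on the bucket. I'll ease off and give a light upward tug to confirm the clips hold.

Request:
step_arm(series=[0.4, 0, 0.8, 0, 1, 0.4, 0, 0.8, 0, 1, 0, 0, 0.6, 0, 1, 0, 0, 0, 0, 1])

```text
clock: 22.45
eef_pos: [483.3, -80.1, 147.3]
eef_rot: [3.141, 0.0, 1.291]
wrist_force: [-2.9, 0.0, 7.1]
finger_gap: 13.7
finger_force: 50.0
```

Request:
step_arm(series=[0, 0, 0.5, 0, 1, 0, 0, 0.3, 0, 1, 0, 0, 0, 0, 1])

```text
clock: 22.82
eef_pos: [483.1, -80.1, 147.6]
eef_rot: [3.141, 0.0, 1.291]
wrist_force: [0.1, -1.9, 0.4]
finger_gap: 13.5
finger_force: 50.0
```

Request:
step_arm(series=[0, 0, 0.5, 0, 1, 0, 0, 0.3, 0, 1, 0, 0, 0, 0, 1])

```text
clock: 23.2
eef_pos: [483.0, -80.0, 147.7]
eef_rot: [-3.141, 0.0, 1.291]
wrist_force: [4.8, -2.1, -9.5]
finger_gap: 13.5
finger_force: 50.0
```

The tug meets a firm hold (-9.5 N with 0.1 mm of travel). One more press to about 23 N to be sure of both clips, then neutral and release.

Request:
step_arm(series=[0, 0, -0.8, 0, 1, 0, 0, -0.8, 0, 1, -0.4, 0, -0.8, 0, 1, -0.3, 0, -0.7, 0, 1, 0, 0, -0.3, 0, 1, 0, 0, 0, 0, 1])

```text
clock: 23.95
eef_pos: [483.1, -80.0, 146.7]
eef_rot: [3.139, -0.0, 1.291]
wrist_force: [-2.0, -0.1, 15.0]
finger_gap: 13.6
finger_force: 50.0
```

Request:
step_arm(series=[0, 0, -0.5, 0, 1, 0, 0, -0.4, 0, 1, 0, 0, 0, 0, 1])

```text
clock: 24.32
eef_pos: [483.1, -80.1, 146.5]
eef_rot: [3.138, -0.0, 1.291]
wrist_force: [-6.1, 0.5, 24.9]
finger_gap: 13.9
finger_force: 50.0
```

Request:
step_arm(series=[0, 0, 1, 0, 1, 0, 0, 1, 0, 1, 0, 0, 0.8, 0, 1, 0, 0, 0, 0, 1])

```text
clock: 24.82
eef_pos: [482.8, -80.0, 147.5]
eef_rot: [3.14, -0.0, 1.291]
wrist_force: [2.8, -1.0, 5.7]
finger_gap: 13.4
finger_force: 50.0
```

Request:
step_arm(series=[0.3, 0, 0.5, 0, 1, 0, 0, 0, 0, 0.85, 0, 0, 0, 0, 0.7, 0, 0, 0, 0, 0.6, 0, 0, 10, 0, 0.6, 0, 0, 30, 0, 0.6, 0, 0, 40, 0, 0.6, 0, 0, 40, 0, 0.6, 0, 0, 0, 0, 0.6, 0, 0, 0, 0, 0.6])

```text
clock: 26.08
eef_pos: [482.2, -79.9, 266.8]
eef_rot: [-3.141, 0.0, 1.291]
wrist_force: [-0.7, 0.6, -0.2]
finger_gap: 37.8
finger_force: 0.0
```

```bash
cat > fin.py <<'E'
from h import *
s=manip.read_state(); e=s["eef_pos"]; print(e,s["wrist_force"])
i,im,d=pts("wrist"); P=cloud(i,d); y=-0.280
A=(P[...,:2]-[484.6,-79.8])@[np.cos(y),np.sin(y)]; B=(P[...,:2]-[484.6,-79.8])@[-np.sin(y),np.cos(y)]; H=P[...,2]
near=(np.abs(A)<75)&(np.abs(B)<80)
def rep(n,m):
    q=np.c_[A[m],B[m]].astype(np.float32); print(n,m.sum(),cv2.minAreaRect(q),np.median(H[m]).round(2))
rep("fin",near&(H>142)&(H<155)&(abs(A)<10)&(abs(B)<28))
m=near&(H>114)&(H<124)
X=np.c_[A[m],B[m],np.ones(m.sum())]
for _ in range(3):
    c=np.linalg.lstsq(X,H[m],rcond=None)[0]; k=np.where(m); r=abs(H[m]-X@c)>1.5; m[k[0][r],k[1][r]]=False; X=np.c_[A[m],B[m],np.ones(m.sum())]
rep("dome",m); print("slopes",c.round(4))
m=near&(H>80)&(H<90); rep("plate",m)
X=np.c_[A[m],B[m],np.ones(m.sum())]; print(np.linalg.lstsq(X,H[m],rcond=None)[0].round(4))
rep("rest",near&(H>31)&(H<37))
# clips
for sgn in(1,-1):
    m=(abs(A)<14)&(sgn*B>54)&(sgn*B<72)&(H>40)&(H<135); print("clip",sgn,m.sum(),"outer",np.percentile(sgn*B[m],[5,50,95]).round(1),"z",np.percentile(H[m],[5,50,95]).round(1))
cv2.imwrite("pics/w8.png",cv2.resize(im[110:290,220:420],None,fx=3,fy=3))
E
python3 fin.py
```

```text
[482.24495398 -79.86446779 266.81806293] [-0.69287379  0.60313904 -0.15620303]
fin 891 ((0.1484389305114746, 0.3741035461425781), (47.05366134643555, 14.715188980102539), 89.69731903076172) 147.62
dome 3793 ((-0.06914710998535156, 0.38519287109375), (62.03712463378906, 86.6930923461914), 0.12406522780656815) 119.95
slopes [ 7.000000e-04 -1.200000e-03  1.199403e+02]
plate 1539 ((0.14846038818359375, -1.8593826293945312), (82.08963012695312, 111.91773223876953), 0.009707417339086533) 85.07
[ 0.      0.     85.0543]
rest 1644 ((0.14750289916992188, 1.4547309875488281), (128.15760803222656, 104.13860321044922), 89.91787719726562) 34.32
clip 1 291 outer [55.6 60.2 64.5] z [103.5 113.7 116.5]
clip -1 478 outer [55.6 58.4 64.4] z [ 92.  108.9 116. ]
```

View pics/w8.png

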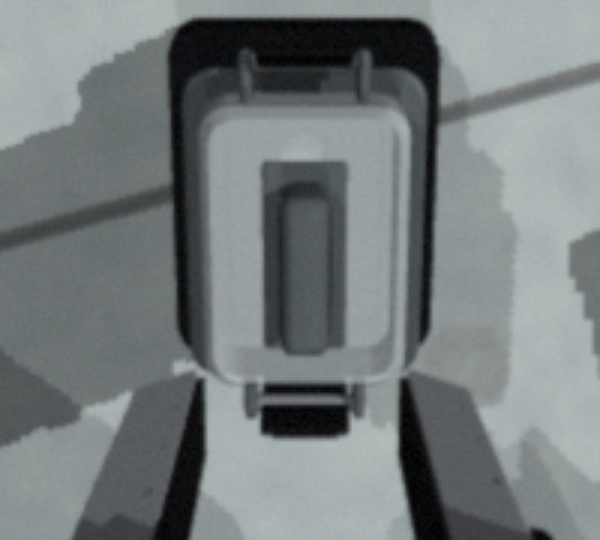

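The lid is level (slopes about 0.001 rad) and within 0.4 mm of the bucket's centre. Both clips sit equally at their ends (outer edges 64.5 mm), and the gripper is clear. Handing in.

```bash
python3 -c "
from cell import manip
print(manip.sign_off())"
```

```text
the job is handed in; nothing more can be done
None
```

I handed the job in at about 26 s of the 72 s allowed, but sign-off gave no verdict, so I can't say it passed: the vial is seated, the lid sits level and centred, it held against a 9.5 N upward tug, and the most I pressed was about 27 N; I couldn't measure the 10 N clamp force directly.

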